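# Park the captive lock screw and latch the gauge drawer

### The job

The sample drawer is standing open because its spring-loaded captive lock screw has dropped in front of it. Pull the screw up against its spring, feeling gently for where its thread starts (do not force the collar up), drive it clockwise up the thread to its stop so that it stays up by itself, then push the drawer fully home until it latches under the brass catch. Leave the ring gauge, the bolts and the cup where they are.

Things in the scene. Friction and masses are not known exactly. Their poses are not given: they have to be found in the camera images.
- cabinet: fixed grey steel drawer cabinet, 180 deep x 200 wide x 60 mm high. Origin on the bench under the screw's axis; x axis from drawer front to back (closing direction), z up. Front plane at x = -95 mm, back at +85 mm. At y = +60 mm a brass catch, 22 mm wide, juts over the front edge to x = -110 mm, 54 to 63 mm above the bench.
- screw_bar (a point): centre of the steel thumb bar on top of the captive screw, on its vertical axis. Bar 40 long (this point's x) x 12 wide (y) x 28 mm high (z: 14 mm above and below the point). Screw down: point 106 mm above the bench. Below the bar 6 mm of free shaft, then the collar and its posts, 25 mm in radius, up to 24 mm above the roof.
- screw_lift (a joint): how far the screw is pulled up, m: 0 = down, end 0.017. Spring pulls down 5 N at 0 plus 0.3 N/mm; weight 0.8 N. Its lug meets the collar's flat underside at 0.003, but rises freely through the notch (thread start). From 0.010 up it turns clockwise onto the thread, which lifts it to 0.013 at the stop. Let go, it stays on the thread, even part-way; off the thread it falls to 0.
- screw_turn (a joint): turn of the screw, rad, growing CLOCKWISE from above, little friction. The notch lies at an unknown 0.1 to 1.4 rad clockwise of the start, about 0.3 rad wide: turn under a pull 4 to 6 N above the spring's; over it this extra load vanishes. The thread ends at a hard stop 1.8 to 2.0 rad clockwise of the notch's middle, the last 0.3 rad level. Above the notch no anticlockwise turn.
- collar (a joint): how far the threaded steel collar (ring of 18.5 mm radius round the screw on the cabinet roof) is pulled up off its seat, m: 0 = seated. A stiff spring of 8 N per mm holds it; the lug pulled against it lifts it, and 0.002 (16 N beyond the screw's own spring) ruins it. It sinks back when let go.
- drawer_front (a point): middle of the flat outer face of the grey drawer front (196 wide x 48 mm high, from 4 to 52 mm above the bench; the point is 34 mm above the bench). x axis as the cabinet's: outward is -x, pushing along +x closes. No handle sticks out; push anywhere near the middle.
- drawer (a joint): drawer opening, m: 0 = fully home and latched. Starts at 0.047 to 0.062; the screw's nose blocks it at 0.045 unless the screw is lifted about 0.012. Sliding friction about 2 N; over the last 0.012 the latch needs a push of up to about 16 N in all, then snaps behind the catch.
- ring_gauge: bystander: steel thread ring gauge, 38 mm across, 14 mm high, lying loose on the cabinet roof behind the screw; origin at its underside centre
- bolt_a: bystander: zinc-plated flange bolt standing on its head on the surface plate, 55 mm tall, 27 mm across the flange; origin at the underside of its head
- bolt_b: bystander: a second bolt like bolt_a
- cup: bystander: blue plastic sorting cup, 72 mm across, 80 mm high, standing on the bench; origin at its underside centre
- surface_plate: fixed grey cast-iron surface plate 200 x 150 x 35 mm on the bench; origin at its underside centre

How it is judged:
By the outcome, as a careful person would: the job done as asked, in the order asked, and still so for the second after the job is handed in, with the robot touching nothing.
It also fails if it takes over 72 s, if anything falls off the work surface, if the arm or the gripper's body presses on something with over 40 N, if the wrist force passes 120 N, or if a joint passes its speed limit or range.

### The arm

A 6-joint arm with a two-finger parallel gripper is mounted at the origin on the work surface. World frame = base frame: x ahead of the robot, y to its left, z up, the work surface at z = 0. Lengths are in mm, angles in degrees, forces in N, time in s.
With the tool pointing down it reaches from about 300 to 850 mm from the base axis. Payload 4.2 kg.
Tool frame: the origin (TCP) lies at the very end of the fingers, on their centre line; the grasp point (between the pads) lies 19 mm behind it (env.grasp_offset is the distance from the TCP to the grasp point, in mm); z points along the fingers, y is the line along which they close (so a half turn about z gives the same grasp; the last joint's range is limited). The gripper opens to 91 mm and grips with 3 to 60 N. Pads are 32 mm wide; open, the fingers measure 118 mm over their backs; the gripper's body (76 mm by 178 mm) begins 60 mm behind the grasp point.
Start: joints at [-71.391, 18.312, 89.639, -0, 72.044, -1.146], TCP at [194.359, -541.173, 213.976] pointing down, gripper open.
Joint ranges: [-177.97, 177.97], [-48.28, 115.42], [12.27, 149.76], [-77.06, 257.06], [2.81, 150.46], [-146.56, 146.56]. Speed limits (degrees/s): [147.25, 147.25, 180, 180, 180, 180].

### API

Orientations are given as [roll, pitch, yaw] about the fixed x, y, z axes, in that order (R = Rz(yaw) Ry(pitch) Rx(roll)).
In Python, from workcell import env gives the robot as it stands. The module is installed in compiled form; this text tells all that it offers.
- The arm moves only by the tool send_rows, never from a script. Its argument "motion" is a list of rows, each an object of numbers: "tx", "ty", "tz": the shift along the tool's x, y, z in units of 500 mm (1.0 is 500 mm); "rx", "ry", "rz": the turn, a rotation vector about the tool's x, y, z in units of 30 degrees (1.0 is 30 degrees); "gripper": the closure, from -1 (fully open) to 1 (shut). In form: [{"tx": .., "ty": .., "tz": .., "rx": .., "ry": .., "rz": .., "gripper": ..}, ...]. A call has 1 to 12 rows; each row shifts and turns the commanded pose from where the row before left it, along the tool's axes as they then stand; what a row does not reach is not made up. A row lasts 1/8 s, in which the tool goes at most 62.5 mm and 10.7 degrees, less where a joint would pass 70% of its speed; a pose out of reach is approached as far as the arm can. A call with a number of a shift or a turn outside -1 to 1 is refused whole. A call with a gripper value outside its range is refused whole. The fingers move at their own pace and stop on an object; "grip_force" is the grip in N (left out, the last holds). Time passes only in rows, so rows that do not move let the fingers close. It gives the time, the measured TCP pose, the force, the opening and the grip force at its end, in the units of the state.
- env.state(): the state, without advancing time (a new reading comes with each control period).
- env.grab_frame(name): name is "scene" or "side" or "wrist"; returns a dict with "frame" (480x640x3 uint8, red, green, blue), "vertical_fov" (degrees; the focal length in pixels is half the picture's height over the tangent of half this angle, whatever the lens; pixels are square), "cx", "cy" (the principal point, pixels), "k1" (the pictures are not rectified: a ray, as slopes to the right and down, at radius r is drawn at 1 + k1 r^2 times it, then the intrinsics apply), "rvec" (rotation vector, rad) and "tvec" (3), from world to camera coordinates, as OpenCV has them; the wrist camera has in their place "T_tool_cam" (4x4, takes a point from camera to tool coordinates, whose origin is the TCP and whose axes are the flange's). Camera axes: x right, y down, z forward; pixel columns grow to the right and rows downward; lengths in mm; the calibration is good to about 2 mm. A picture is of the moment at which its call begins: read the wrist's pose just before it. There is no depth.
- env.job_done(): hands the job in; it is judged then, once.
The state is a dict: "time_s": time; "qpos": joint angles; "qvel": joint speeds; "effort": joint torques, N m; "ee_pos": TCP position; "ee_rot": TCP orientation; "force": force on the tool from outside, world axes, zero at the start; "torque": the same for the moment, N m; "gripper_width": finger opening in mm; "gripper_force": force on a finger pad.
Only numpy, scipy, OpenCV 4.12 (cv2) and the standard library are available. Lean on these libraries where they do the work, as an engineer would, in place of code of your own. Each camera call takes 0.05 s, during which the arm holds its last target. There are 200 camera calls.

## Working session

There is one attempt and no reset: what is moved stays moved. The work goes in short steps, Python scripts to look and compute and a tool call to move; the robot and the scene stay as the last step left them, time stands still between calls to the robot, and variables do not carry over. Pictures are saved under pics/ and viewed, at most 10 in all, crops included, and the job is handed in when it is done.

Besides the shell and the picture viewer there is one more tool, called as a command line: name --argument value ..., lists and objects as JSON in quotes. send_rows: Moves the arm, as the interface text tells. Shifts and turns lie within -1 to 1; 1 stands for 500 mm of shift or 30 degrees of turn. Its arguments: {"type":"object","properties":{"motion":{"type":"array"},"grip_force":{"type":"number"}},"required":["motion"]}

```bash
mkdir -p pics; cat > h.py <<'E'
import numpy as np, cv2
from workcell import env
from scipy.spatial.transform import Rotation as R
def cam(name):
    s=env.state(); f=env.grab_frame(name)
    if name=="wrist":
        T=np.eye(4);T[:3,:3]=R.from_euler('xyz',s['ee_rot'],degrees=True).as_matrix();T[:3,3]=s['ee_pos']
        W=T@np.array(f['T_tool_cam']);Rc=W[:3,:3].T;t=-Rc@W[:3,3]
    else:
        Rc=R.from_rotvec(np.ravel(f['rvec'])).as_matrix();t=np.ravel(f['tvec'])
    F=240/np.tan(np.radians(f['vertical_fov'])/2)
    return dict(img=f['frame'],R=Rc,t=t,F=F,c=np.array([f['cx'],f['cy']]),k=f['k1'])
def proj(c,P):
    q=np.atleast_2d(P)@c['R'].T+c['t'];m=q[:,:2]/q[:,2:];r2=(m**2).sum(1,keepdims=True)
    return c['F']*m*(1+c['k']*r2)+c['c']
def ray(c,uv):
    d=(np.array(uv,float)-c['c'])/c['F'];m=d.copy()
    for _ in range(20): m=d/(1+c['k']*(m@m))
    return -c['R'].T@c['t'], c['R'].T@np.array([*m,1])
def onz(c,uv,z):
    o,d=ray(c,uv);return o+d*(z-o[2])/d[2]
def save(c,n): cv2.imwrite(f'pics/{n}.png',c['img'][:,:,::-1])
E
python3 - <<'E'
from h import *
import pickle
for n in ("scene","side"):
    c=cam(n);save(c,n);pickle.dump(c,open(n+'.pkl','wb'));print(n,-c['R'].T@c['t'],c['F'])
print(env.state())
E
```

```text
scene [1319.4921899  -761.99240589 1043.76255504] 600.4962074983691
side [501.69616306 639.04810838 875.15571538] 500.9831369718861
{'time_s': 0.1, 'qpos': array([-7.13908855e+01,  1.83476949e+01,  8.96996463e+01, -4.05615765e-05,
        7.20431807e+01, -1.14727271e+00]), 'qvel': array([-0.07866672, -0.00305915, -0.12531837, -0.03096101,  0.02589261,
        0.02757459]), 'effort': array([ 7.29838339e-04, -4.13331699e+01, -2.32510579e+01,  7.28594698e-02,
        4.21680522e-02, -5.27271914e-05]), 'ee_pos': array([ 194.20653715, -540.73250742,  213.20562766]), 'ee_rot': array([-1.79909496e+02, -1.77390098e-03,  1.97563984e+01]), 'force': array([-0.6436705 ,  0.32302009, -0.31328553]), 'torque': array([-0.05420086, -0.01404198, -0.01485401]), 'gripper_force': 0.0, 'gripper_width': 90.79963309934007}
```

View pics/scene.png

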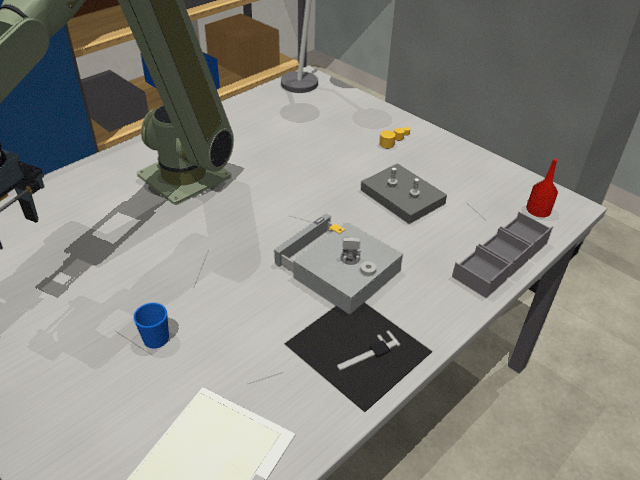

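View pics/side.png

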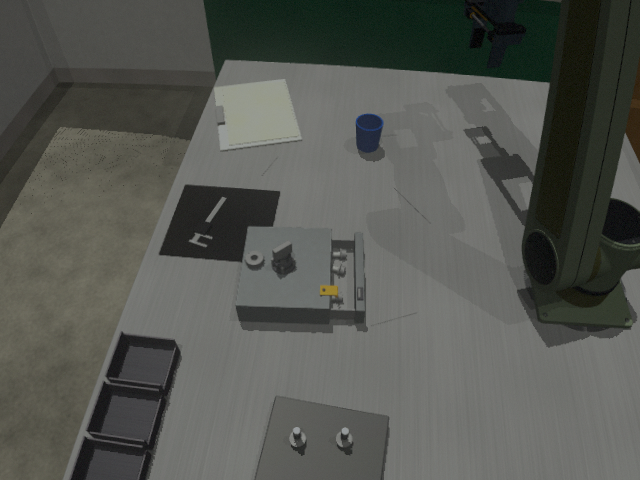

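The scene view shows the cabinet at (350,260) with the drawer on its left (300,240), the catch at (337,229), the thumb bar at (351,245) and the gauge at (368,267). In the side view the bar is at (283,255) and the drawer front at (360,275).

```bash
python3 - <<'E'
import cv2
a=cv2.imread('pics/scene.png')[205:315,265:411];b=cv2.imread('pics/side.png')[215:330,225:378]
cv2.imwrite('pics/c1.png',cv2.resize(a,(796,600),interpolation=cv2.INTER_CUBIC))
cv2.imwrite('pics/c2.png',cv2.resize(b,(796,598),interpolation=cv2.INTER_CUBIC))
print(796/146,600/110,796/153,598/115)
E
```

```text
5.4520547945205475 5.454545454545454 5.2026143790849675 5.2
```

View pics/c1.png

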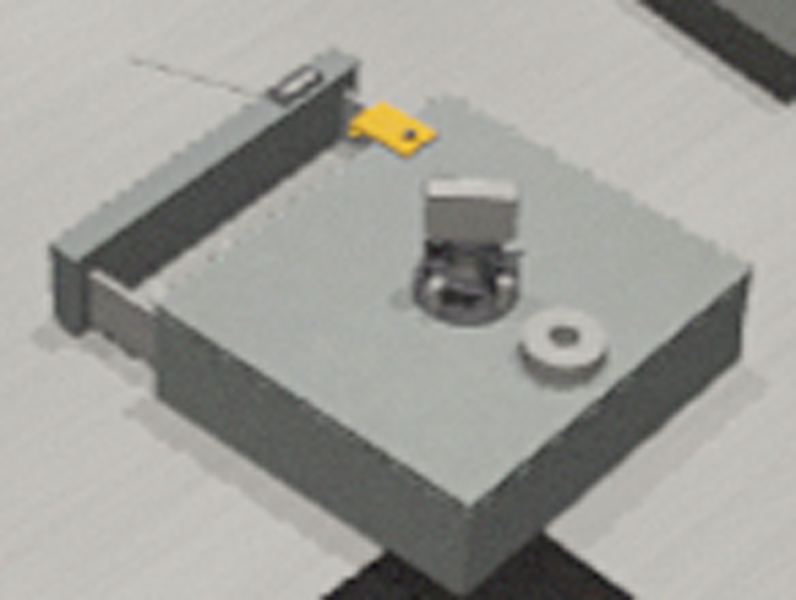

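View pics/c2.png

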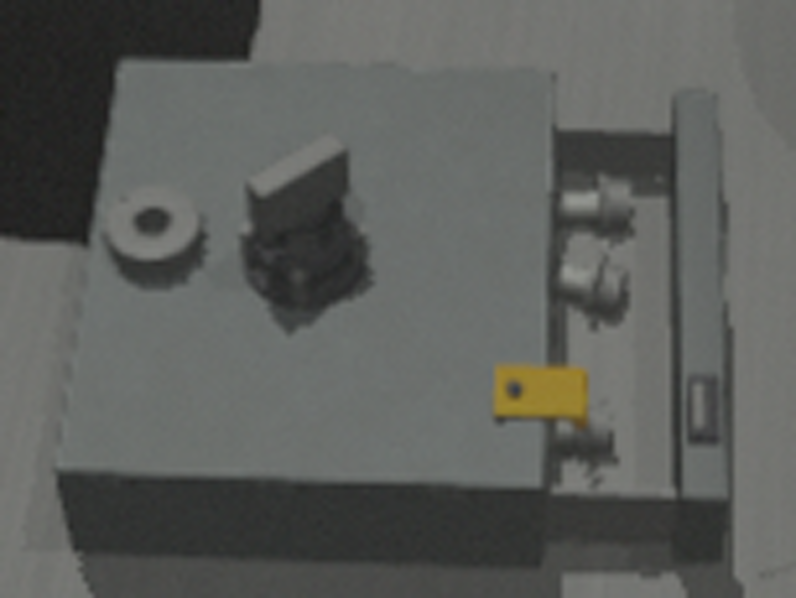

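```bash
python3 - <<'E'
from h import *
import pickle
from scipy.optimize import least_squares as L
s=pickle.load(open('scene.pkl','rb'));d=pickle.load(open('side.pkl','rb'))
A=lambda p:np.array(p)/5.4535+[265,205]-.4
B=lambda p:np.array(p)/5.2013+[225,215]-.4
def tr(p,loc,z):
    c,q=np.cos(p[2]),np.sin(p[2]);l=np.array(loc,float)
    return np.c_[p[0]+c*l[:,0]-q*l[:,1],p[1]+q*l[:,0]+c*l[:,1],np.full(len(l),z)]
ra=A([(155,298),(470,510),(750,268),(445,97)]);rb=B([(553,72),(118,62),(58,472),(548,488)])
loc=[(-95,-100),(85,-100),(85,100),(-95,100)]
f=lambda p:np.r_[(proj(s,tr(p,loc,60))-ra).ravel(),(proj(d,tr(p,loc,60))-rb).ravel()]
r=L(f,[550,0,0],x_scale=[10,10,.1]);p=r.x;print('cab',p[:2],np.degrees(p[2]),np.round(r.fun,1))
print('per cam',*[ [onz(c,u,60)[:2].round(1) for u in uu] for c,uu in((s,ra),(d,rb))])
for nm,c,uu in(('s',s,A([(425,183),(518,183),(520,195),(428,197)])),('d',d,B([(247,183),(335,138),(349,150),(260,197)]))):
    q=np.array([onz(c,u,120)[:2] for u in uu]);m=q.mean(0);e=(q[1]-q[0]+q[2]-q[3])/2
    print('bar',nm,m,np.linalg.norm(e),np.degrees(np.arctan2(e[1],e[0])))
for nm,c,uu in(('s',s,A([(52,247),(335,50)])),('d',d,B([(720,95),(729,500)]))):
    print('drawer',nm,[ (R.from_euler('z',-p[2]).apply(onz(c,u,52)-[p[0],p[1],0])).round(1) for u in uu])
for nm,c,u in(('s',s,A((564,335))),('d',d,B((153,220)))): print('gauge',nm,onz(c,u,74).round(1))
E
```

```text
cab [631.35820771  49.09086976] 3.996303410996884 [-0.8  0.9 -0.3 -0.7  0.2 -0.5 -0.8 -1.2  0.1 -0.2  0.  -0.3 -1.   0.5
 -0.6  0.2]
per cam [array([542.7, -53.7]), array([725. , -45.8]), array([709.9, 153.1]), array([534.2, 140.2])] [array([543.6, -56.7]), array([723. , -43.9]), array([707.6, 153.6]), array([528.6, 141.8])]
bar s [633.22157082  48.68564272] 39.84819915031489 47.84265442556046
bar d [630.46950987  50.06227833] 38.51310796903825 -139.815895160204
drawer s [array([-158.6,  -97.3,   52. ]), array([-158.1,   96.6,   52. ])]
drawer d [array([-164.1,  -96.1,   52. ]), array([-162.6,   98. ,   52. ])]
gauge s [690.8  48.4  74. ]
gauge d [690.3  45.9  74. ]
```

send_rows --motion '[{"tx": 0.087,"ty": -0.058,"gripper": -1},{"tx": 0.087,"ty": -0.058},{"tx": 0.087,"ty": -0.058},{"tx": 0.087,"ty": -0.058},{"tx": 0.087,"ty": -0.058},{"tx": 0.087,"ty": -0.058},{"tx": 0.087,"ty": -0.058},{"tx": 0.087,"ty": -0.058},{"tx": 0.087,"ty": -0.058},{"tx": 0.087,"ty": -0.058},{"tx": 0.087,"ty": -0.058},{"tx": 0.087,"ty": -0.058}]'

```text
invalid input at $.motion[0]: expected keys tx, ty, tz, rx, ry, rz, gripper
```

send_rows --motion '[{"tx": 0.087,"ty": -0.058},{"tx": 0.087,"ty": -0.058},{"rz": -0.34},{"rz": -0.34},{"rz": -0.34},{"rz": -0.34},{"rz": -0.34},{"rz": -0.34},{"rz": -0.34},{"rz": -0.34},{"rz": -0.34},{"rz": -0.34}]'

```text
invalid input at $.motion[0]: expected keys tx, ty, tz, rx, ry, rz, gripper
```

send_rows --motion '[{"rz": -0.34},{"rz": -0.34},{"rz": -0.34},{"rz": -0.34},{"rz": -0.34},{"rz": -0.34},{"rz": -0.34},{"rz": -0.34},{"rz": -0.34},{"rz": -0.34},{"rz": 0},{"rz": 0}]'

```text
invalid input at $.motion[0]: expected keys tx, ty, tz, rx, ry, rz, gripper
```

```bash
python3 - <<'E'
from h import *
import pickle
s=env.state();print(s['time_s'],s['qpos'].round(1),s['ee_pos'],s['ee_rot'],s['force'],s['torque'])
c=cam('wrist');save(c,'w1');pickle.dump(c,open('w1.pkl','wb'))
for ang in(40,44,48):
  a=np.radians(ang);u=np.array([np.cos(a),np.sin(a),0])*20;v=np.array([-np.sin(a),np.cos(a),0])*6
  print(ang,proj(c,np.array([631.8,49.4,120])+np.array([u+v,u-v,-u-v,-u+v])).round(1).tolist())
E
```

```text
0.1 [-71.4  18.3  89.7  -0.   72.   -1.1] [ 194.20653715 -540.73250742  213.20562766] [-1.79909496e+02 -1.77390098e-03  1.97563984e+01] [-0.6436705   0.32302009 -0.31328553] [-0.05420086 -0.01404198 -0.01485401]
40 [[1322.7, 1694.8], [1322.9, 1745.1], [770.3, 901.3], [769.2, 876.9]]
44 [[1314.8, 1677.4], [1329.1, 1748.7], [775.6, 912.1], [765.2, 873.7]]
48 [[1305.3, 1657.9], [1333.7, 1749.7], [782.0, 924.4], [762.3, 872.1]]
```

View pics/w1.png

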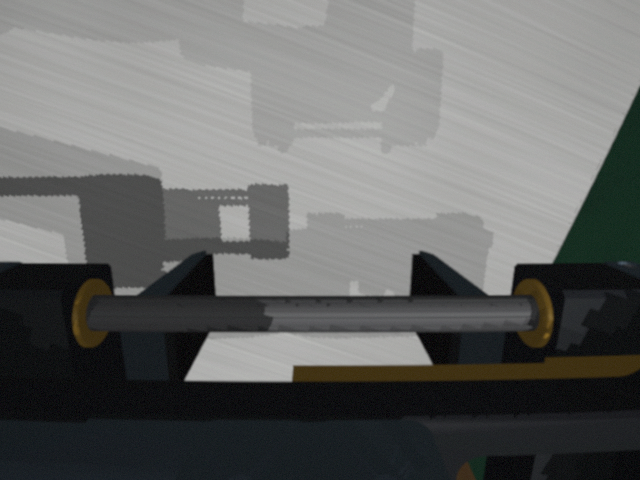

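The wrist view shows only bare bench between the fingers; the moves were refused because every row needs all seven keys. I'll resend them with full keys.

send_rows --motion '[{"tx": 0.087,"ty": -0.058,"tz": 0,"rx": 0,"ry": 0,"rz": 0,"gripper": -1},{"tx": 0.087,"ty": -0.058,"tz": 0,"rx": 0,"ry": 0,"rz": 0,"gripper": -1},{"tx": 0.087,"ty": -0.058,"tz": 0,"rx": 0,"ry": 0,"rz": 0,"gripper": -1},{"tx": 0.087,"ty": -0.058,"tz": 0,"rx": 0,"ry": 0,"rz": 0,"gripper": -1},{"tx": 0.087,"ty": -0.058,"tz": 0,"rx": 0,"ry": 0,"rz": 0,"gripper": -1},{"tx": 0.087,"ty": -0.058,"tz": 0,"rx": 0,"ry": 0,"rz": 0,"gripper": -1},{"tx": 0.087,"ty": -0.058,"tz": 0,"rx": 0,"ry": 0,"rz": 0,"gripper": -1},{"tx": 0.087,"ty": -0.058,"tz": 0,"rx": 0,"ry": 0,"rz": 0,"gripper": -1},{"tx": 0.087,"ty": -0.058,"tz": 0,"rx": 0,"ry": 0,"rz": 0,"gripper": -1},{"tx": 0.087,"ty": -0.058,"tz": 0,"rx": 0,"ry": 0,"rz": 0,"gripper": -1},{"tx": 0.087,"ty": -0.058,"tz": 0,"rx": 0,"ry": 0,"rz": 0,"gripper": -1},{"tx": 0.087,"ty": -0.058,"tz": 0,"rx": 0,"ry": 0,"rz": 0,"gripper": -1}]'

```text
time_s: 1.65
ee_pos: [568.7, -35.7, 213.7]
ee_rot: [180.0, 0.0, 19.8]
force: [0.1, -1.0, 0.2]
gripper_width: 91.5
gripper_force: 0.0
```

send_rows --motion '[{"tx": 0.087,"ty": -0.058,"tz": 0,"rx": 0,"ry": 0,"rz": 0,"gripper": -1},{"tx": 0.087,"ty": -0.058,"tz": 0,"rx": 0,"ry": 0,"rz": 0,"gripper": -1},{"tx": 0,"ty": 0,"tz": 0,"rx": 0,"ry": 0,"rz": -0.34,"gripper": -1},{"tx": 0,"ty": 0,"tz": 0,"rx": 0,"ry": 0,"rz": -0.34,"gripper": -1},{"tx": 0,"ty": 0,"tz": 0,"rx": 0,"ry": 0,"rz": -0.34,"gripper": -1},{"tx": 0,"ty": 0,"tz": 0,"rx": 0,"ry": 0,"rz": -0.34,"gripper": -1},{"tx": 0,"ty": 0,"tz": 0,"rx": 0,"ry": 0,"rz": -0.34,"gripper": -1},{"tx": 0,"ty": 0,"tz": 0,"rx": 0,"ry": 0,"rz": -0.34,"gripper": -1},{"tx": 0,"ty": 0,"tz": 0,"rx": 0,"ry": 0,"rz": -0.34,"gripper": -1},{"tx": 0,"ty": 0,"tz": 0,"rx": 0,"ry": 0,"rz": -0.34,"gripper": -1},{"tx": 0,"ty": 0,"tz": 0,"rx": 0,"ry": 0,"rz": -0.34,"gripper": -1},{"tx": 0,"ty": 0,"tz": 0,"rx": 0,"ry": 0,"rz": -0.34,"gripper": -1}]'

```text
time_s: 3.15
ee_pos: [630.1, 46.8, 213.4]
ee_rot: [-179.9, -0.0, 122.1]
force: [-0.7, 0.1, 0.2]
gripper_width: 91.1
gripper_force: 0.0
```

send_rows --motion '[{"tx": 0,"ty": 0,"tz": 0,"rx": 0,"ry": 0,"rz": -0.34,"gripper": -1},{"tx": 0,"ty": 0,"tz": 0,"rx": 0,"ry": 0,"rz": -0.34,"gripper": -1},{"tx": 0,"ty": 0,"tz": 0,"rx": 0,"ry": 0,"rz": -0.34,"gripper": -1},{"tx": 0,"ty": 0,"tz": 0,"rx": 0,"ry": 0,"rz": -0.34,"gripper": -1},{"tx": 0,"ty": 0,"tz": 0,"rx": 0,"ry": 0,"rz": -0.34,"gripper": -1},{"tx": 0,"ty": 0,"tz": 0,"rx": 0,"ry": 0,"rz": -0.34,"gripper": -1},{"tx": 0,"ty": 0,"tz": 0,"rx": 0,"ry": 0,"rz": -0.34,"gripper": -1},{"tx": 0,"ty": 0,"tz": 0,"rx": 0,"ry": 0,"rz": -0.34,"gripper": -1},{"tx": 0,"ty": 0,"tz": 0,"rx": 0,"ry": 0,"rz": -0.34,"gripper": -1},{"tx": 0,"ty": 0,"tz": 0,"rx": 0,"ry": 0,"rz": -0.34,"gripper": -1},{"tx": 0,"ty": 0,"tz": 0,"rx": 0,"ry": 0,"rz": 0,"gripper": -1},{"tx": 0,"ty": 0,"tz": 0,"rx": 0,"ry": 0,"rz": 0,"gripper": -1}]'

```text
time_s: 4.65
ee_pos: [630.2, 46.8, 213.7]
ee_rot: [180.0, -0.0, -136.4]
force: [-0.6, -0.5, 0.1]
gripper_width: 91.2
gripper_force: 0.0
```

```bash
python3 - <<'E'
from h import *
import pickle
s=env.state();print(s['time_s'],s['qpos'].round(1),s['ee_pos'],s['ee_rot'],s['force'],s['torque'])
c=cam('wrist');save(c,'w2');pickle.dump(c,open('w2.pkl','wb'))
for ang in(40,44,48):
  a=np.radians(ang);u=np.array([np.cos(a),np.sin(a),0])*20;v=np.array([-np.sin(a),np.cos(a),0])*6
  print(ang,proj(c,np.array([631.8,49.4,120])+np.array([u+v,u-v,-u-v,-u+v])).round(1).tolist())
E
```

```text
4.65 [   3.2   23.5   81.7   -0.    74.8 -130.4] [630.19103603  46.78168387 213.72907123] [ 1.79988294e+02 -1.96791383e-02 -1.36390048e+02] [-0.62195878 -0.54593111  0.09945765] [ 0.13966938 -0.07757562 -0.02109986]
40 [[320.5, 269.3], [303.8, 268.3], [307.1, 213.2], [324.4, 214.3]]
44 [[322.5, 268.8], [305.7, 268.9], [305.0, 213.8], [322.4, 213.6]]
48 [[324.4, 268.1], [307.7, 269.4], [303.0, 214.5], [320.4, 213.1]]
```

View pics/w2.png

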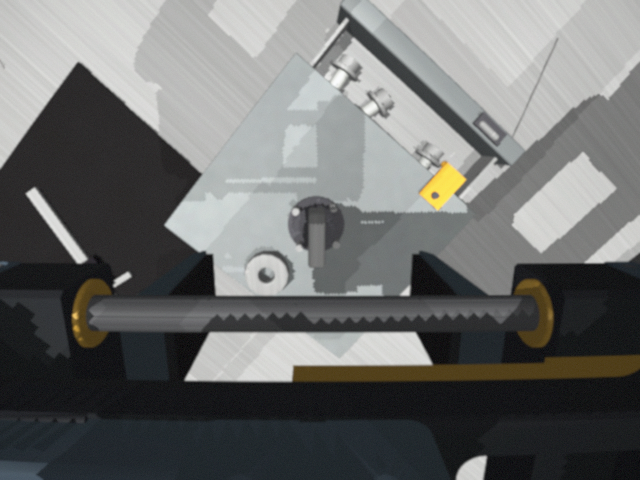

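```bash
python3 - <<'E'
import cv2
a=cv2.imread('pics/w2.png')[185:285,250:380]
cv2.imwrite('pics/w2c.png',cv2.resize(a,(780,600),interpolation=cv2.INTER_CUBIC))
E
```

```text
(no output)
```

View pics/w2c.png

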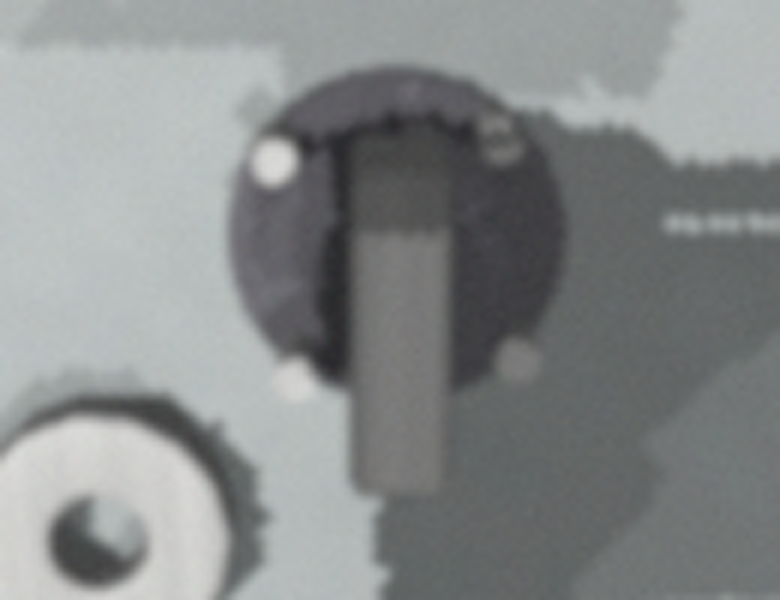

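The wrist crop shows the bar top centred on column ≈316.7 (end edge at row 267). It lines up with the tool x axis and sits about 2 mm off centre, so I'll correct that and descend.

send_rows --motion '[{"tx": -0.004,"ty": 0.004,"tz": 0.055,"rx": 0,"ry": 0,"rz": 0,"gripper": -1},{"tx": 0,"ty": 0,"tz": 0.055,"rx": 0,"ry": 0,"rz": 0,"gripper": -1},{"tx": 0,"ty": 0,"tz": 0.055,"rx": 0,"ry": 0,"rz": 0,"gripper": -1},{"tx": 0,"ty": 0,"tz": 0.055,"rx": 0,"ry": 0,"rz": 0,"gripper": -1},{"tx": 0,"ty": 0,"tz": 0.017,"rx": 0,"ry": 0,"rz": 0,"gripper": -1},{"tx": 0,"ty": 0,"tz": 0,"rx": 0,"ry": 0,"rz": 0,"gripper": -1}]'

```text
time_s: 5.45
ee_pos: [630.4, 49.6, 95.4]
ee_rot: [180.0, -0.0, -136.3]
force: [0.0, 0.3, 1.2]
gripper_width: 91.0
gripper_force: 0.0
```

send_rows --motion '[{"tx": 0,"ty": 0,"tz": 0,"rx": 0,"ry": 0,"rz": 0,"gripper": 0.5},{"tx": 0,"ty": 0,"tz": 0,"rx": 0,"ry": 0,"rz": 0,"gripper": 0.6},{"tx": 0,"ty": 0,"tz": 0,"rx": 0,"ry": 0,"rz": 0,"gripper": 1},{"tx": 0,"ty": 0,"tz": 0,"rx": 0,"ry": 0,"rz": 0,"gripper": 1},{"tx": 0,"ty": 0,"tz": 0,"rx": 0,"ry": 0,"rz": 0,"gripper": 1},{"tx": 0,"ty": 0,"tz": 0,"rx": 0,"ry": 0,"rz": 0,"gripper": 1},{"tx": 0,"ty": 0,"tz": 0,"rx": 0,"ry": 0,"rz": 0,"gripper": 1},{"tx": 0,"ty": 0,"tz": 0,"rx": 0,"ry": 0,"rz": 0,"gripper": 1}]' --grip_force 10

```text
time_s: 6.45
ee_pos: [630.4, 49.6, 95.4]
ee_rot: [-180.0, -0.0, -136.2]
force: [-0.3, -0.9, -0.5]
gripper_width: 14.4
gripper_force: 0.1
```

```bash
cat > st.py <<'E'
from h import *
s=env.state()
q=s['ee_rot'];print(s['time_s'],'pos',s['ee_pos'].round(2),'rot',q.round(2),'F',s['force'].round(2),'T',s['torque'].round(3),'w',round(s['gripper_width'],2),round(s['gripper_force'],1),'q6',s['qpos'][5].round(1))
E
python3 st.py
```

```text
6.45 pos [630.36  49.58  95.41] rot [-180.     -0.   -136.24] F [-0.33 -0.85 -0.49] T [ 0.094 -0.081  0.009] w 14.39 0.1 q6 -130.3
```

send_rows --motion '[{"tx": 0,"ty": 0,"tz": 0,"rx": 0,"ry": 0,"rz": 0,"gripper": 1},{"tx": 0,"ty": 0,"tz": 0,"rx": 0,"ry": 0,"rz": 0,"gripper": 1},{"tx": 0,"ty": 0,"tz": 0,"rx": 0,"ry": 0,"rz": 0,"gripper": 1}]' --grip_force 10

```text
time_s: 6.82
ee_pos: [630.0, 49.9, 95.4]
ee_rot: [180.0, -0.0, -136.2]
force: [-2.2, 0.9, 1.3]
gripper_width: 11.4
gripper_force: 10.0
```

```bash
python3 st.py
```

```text
6.825 pos [629.99  49.91  95.42] rot [ 1.7995e+02 -1.0000e-02 -1.3625e+02] F [-2.19  0.93  1.28] T [ 0.631  0.339 -0.026] w 11.42 10.0 q6 -130.3
```

send_rows --motion '[{"tx": 0,"ty": 0.0012,"tz": 0,"rx": 0,"ry": 0,"rz": 0,"gripper": 1},{"tx": 0,"ty": 0,"tz": 0,"rx": 0,"ry": 0,"rz": 0,"gripper": 1},{"tx": 0,"ty": 0,"tz": 0,"rx": 0,"ry": 0,"rz": 0,"gripper": 1}]' --grip_force 45

```text
time_s: 7.2
ee_pos: [629.9, 50.0, 95.4]
ee_rot: [180.0, -0.0, -136.2]
force: [-1.3, 0.8, 0.6]
gripper_width: 11.8
gripper_force: 45.0
```

```bash
python3 st.py
```

```text
7.2 pos [629.87  50.05  95.41] rot [ 1.8000e+02 -1.0000e-02 -1.3624e+02] F [-1.32  0.83  0.64] T [ 0.493  0.319 -0.032] w 11.84 45.0 q6 -130.3
```

send_rows --motion '[{"tx": 0,"ty": 0,"tz": -0.002,"rx": 0,"ry": 0,"rz": 0,"gripper": 1},{"tx": 0,"ty": 0,"tz": -0.002,"rx": 0,"ry": 0,"rz": 0,"gripper": 1},{"tx": 0,"ty": 0,"tz": 0,"rx": 0,"ry": 0,"rz": 0,"gripper": 1}]'

```text
time_s: 7.58
ee_pos: [629.8, 50.0, 96.8]
ee_rot: [180.0, -0.0, -136.2]
force: [0.1, 1.6, -6.2]
gripper_width: 12.3
gripper_force: 45.0
```

```bash
python3 st.py
```

```text
7.575 pos [629.79  50.04  96.75] rot [ 1.7997e+02 -3.0000e-02 -1.3625e+02] F [ 0.14  1.57 -6.25] T [ 0.615 -0.168 -0.007] w 12.27 45.0 q6 -130.3
```

send_rows --motion '[{"tx": 0,"ty": 0,"tz": -0.002,"rx": 0,"ry": 0,"rz": 0,"gripper": 1},{"tx": 0,"ty": 0,"tz": 0,"rx": 0,"ry": 0,"rz": 0,"gripper": 1}]'

```text
time_s: 7.82
ee_pos: [629.8, 50.0, 98.2]
ee_rot: [180.0, -0.0, -136.2]
force: [-0.6, 2.0, -6.4]
gripper_width: 11.9
gripper_force: 45.0
```

```bash
python3 st.py
```

```text
7.825 pos [629.77  50.02  98.24] rot [ 1.7998e+02 -2.0000e-02 -1.3625e+02] F [-0.56  1.97 -6.41] T [ 0.515 -0.142  0.012] w 11.88 45.0 q6 -130.3
```

send_rows --motion '[{"tx": 0,"ty": 0,"tz": -0.001,"rx": 0,"ry": 0,"rz": 0,"gripper": 1},{"tx": 0,"ty": 0,"tz": 0,"rx": 0,"ry": 0,"rz": 0,"gripper": 1}]'

```text
time_s: 8.07
ee_pos: [629.7, 50.0, 98.6]
ee_rot: [180.0, -0.0, -136.2]
force: [-0.1, 1.8, -8.7]
gripper_width: 11.5
gripper_force: 45.0
```

```bash
python3 st.py
```

```text
8.075 pos [629.75  50.03  98.64] rot [ 1.7998e+02 -2.0000e-02 -1.3625e+02] F [-0.09  1.8  -8.69] T [ 0.628 -0.207 -0.015] w 11.53 45.0 q6 -130.3
```

send_rows --motion '[{"tx": 0,"ty": 0,"tz": -0.0012,"rx": 0,"ry": 0,"rz": 0,"gripper": 1},{"tx": 0,"ty": 0,"tz": 0,"rx": 0,"ry": 0,"rz": 0,"gripper": 1}]'

```text
time_s: 8.32
ee_pos: [629.8, 50.0, 99.1]
ee_rot: [180.0, -0.0, -136.2]
force: [0.6, 2.8, -9.8]
gripper_width: 11.7
gripper_force: 45.0
```

send_rows --motion '[{"tx": 0,"ty": 0,"tz": 0,"rx": 0,"ry": 0,"rz": 0.1,"gripper": 1},{"tx": 0,"ty": 0,"tz": 0,"rx": 0,"ry": 0,"rz": 0.1,"gripper": 1}]'

```text
time_s: 8.57
ee_pos: [629.7, 50.1, 99.1]
ee_rot: [180.0, -0.0, -142.3]
force: [1.1, 1.7, -10.4]
gripper_width: 11.9
gripper_force: 45.0
```

```bash
python3 st.py
```

```text
8.575 pos [629.67  50.11  99.11] rot [ 1.7998e+02 -3.0000e-02 -1.4234e+02] F [  1.15   1.71 -10.4 ] T [ 0.626 -0.26   0.019] w 11.87 45.0 q6 -124.2
```

send_rows --motion '[{"tx": 0,"ty": 0,"tz": -0.0006,"rx": 0,"ry": 0,"rz": 0.13,"gripper": 1},{"tx": 0,"ty": 0,"tz": 0,"rx": 0,"ry": 0,"rz": 0.13,"gripper": 1}]'

```text
time_s: 8.82
ee_pos: [629.6, 50.2, 99.2]
ee_rot: [180.0, -0.0, -150.2]
force: [0.4, 3.1, -12.1]
gripper_width: 11.9
gripper_force: 45.0
```

send_rows --motion '[{"tx": 0,"ty": 0,"tz": 0,"rx": 0,"ry": 0,"rz": 0.13,"gripper": 1},{"tx": 0,"ty": 0,"tz": 0,"rx": 0,"ry": 0,"rz": 0.13,"gripper": 1}]'

```text
time_s: 9.07
ee_pos: [629.6, 50.3, 99.2]
ee_rot: [180.0, -0.0, -158.0]
force: [0.8, 3.2, -10.0]
gripper_width: 11.7
gripper_force: 45.0
```

send_rows --motion '[{"tx": 0,"ty": 0,"tz": 0,"rx": 0,"ry": 0,"rz": 0.13,"gripper": 1},{"tx": 0,"ty": 0,"tz": 0,"rx": 0,"ry": 0,"rz": 0.13,"gripper": 1}]'

```text
time_s: 9.32
ee_pos: [629.6, 50.3, 99.2]
ee_rot: [180.0, -0.1, -165.8]
force: [0.5, 2.5, -11.2]
gripper_width: 11.8
gripper_force: 45.0
```

send_rows --motion '[{"tx": 0,"ty": 0,"tz": 0,"rx": 0,"ry": 0,"rz": 0.13,"gripper": 1},{"tx": 0,"ty": 0,"tz": 0,"rx": 0,"ry": 0,"rz": 0.13,"gripper": 1}]'

```text
time_s: 9.57
ee_pos: [629.6, 50.3, 99.2]
ee_rot: [180.0, -0.1, -173.6]
force: [0.9, 2.5, -10.3]
gripper_width: 11.7
gripper_force: 45.0
```

send_rows --motion '[{"tx": 0,"ty": 0,"tz": 0,"rx": 0,"ry": 0,"rz": 0.13,"gripper": 1},{"tx": 0,"ty": 0,"tz": 0,"rx": 0,"ry": 0,"rz": 0.13,"gripper": 1}]'

```text
time_s: 9.82
ee_pos: [629.6, 50.3, 99.4]
ee_rot: [180.0, -0.1, 178.6]
force: [-0.2, 2.2, -8.1]
gripper_width: 11.7
gripper_force: 45.0
```

send_rows --motion '[{"tx": 0,"ty": 0,"tz": 0,"rx": 0,"ry": 0,"rz": 0.1,"gripper": 1},{"tx": 0,"ty": 0,"tz": 0,"rx": 0,"ry": 0,"rz": 0,"gripper": 1}]'

```text
time_s: 10.07
ee_pos: [629.6, 50.3, 99.8]
ee_rot: [180.0, -0.0, 175.8]
force: [-0.9, 2.8, -8.6]
gripper_width: 11.4
gripper_force: 45.0
```

```bash
python3 st.py
```

```text
10.075 pos [629.6   50.28  99.75] rot [ 1.7998e+02 -5.0000e-02  1.7578e+02] F [-0.88  2.78 -8.59] T [ 0.749 -0.062 -0.013] w 11.38 45.0 q6 -82.3
```

send_rows --motion '[{"tx": 0,"ty": 0,"tz": -0.001,"rx": 0,"ry": 0,"rz": 0.1,"gripper": 1},{"tx": 0,"ty": 0,"tz": 0,"rx": 0,"ry": 0,"rz": 0,"gripper": 1}]'

```text
time_s: 10.32
ee_pos: [629.6, 50.3, 100.4]
ee_rot: [180.0, -0.0, 172.8]
force: [-0.7, 1.2, -7.6]
gripper_width: 11.6
gripper_force: 45.0
```

send_rows --motion '[{"tx": 0,"ty": 0,"tz": -0.001,"rx": 0,"ry": 0,"rz": 0,"gripper": 1},{"tx": 0,"ty": 0,"tz": 0,"rx": 0,"ry": 0,"rz": 0,"gripper": 1}]'

```text
time_s: 10.58
ee_pos: [629.6, 50.2, 100.7]
ee_rot: [180.0, -0.0, 172.8]
force: [-0.5, 3.5, -7.7]
gripper_width: 11.8
gripper_force: 45.0
```

```bash
python3 st.py
```

```text
10.575 pos [629.64  50.22 100.73] rot [ 1.7999e+02 -4.0000e-02  1.7278e+02] F [-0.52  3.49 -7.74] T [ 0.93   0.136 -0.1  ] w 11.77 45.0 q6 -79.3
```

send_rows --motion '[{"tx": 0,"ty": 0,"tz": -0.002,"rx": 0,"ry": 0,"rz": 0,"gripper": 1},{"tx": 0,"ty": 0,"tz": -0.002,"rx": 0,"ry": 0,"rz": 0,"gripper": 1},{"tx": 0,"ty": 0,"tz": 0,"rx": 0,"ry": 0,"rz": 0,"gripper": 1}]'

```text
time_s: 10.95
ee_pos: [629.7, 50.2, 103.0]
ee_rot: [180.0, -0.0, 172.8]
force: [-2.0, 3.4, -6.0]
gripper_width: 11.9
gripper_force: 45.0
```

```bash
python3 st.py
```

```text
10.95 pos [629.7   50.19 103.03] rot [ 1.7999e+02 -3.0000e-02  1.7276e+02] F [-1.95  3.36 -6.04] T [1.139 0.333 0.016] w 11.95 45.0 q6 -79.3
```

send_rows --motion '[{"tx": 0,"ty": 0,"tz": -0.002,"rx": 0,"ry": 0,"rz": 0,"gripper": 1},{"tx": 0,"ty": 0,"tz": -0.002,"rx": 0,"ry": 0,"rz": 0,"gripper": 1},{"tx": 0,"ty": 0,"tz": -0.002,"rx": 0,"ry": 0,"rz": 0,"gripper": 1},{"tx": 0,"ty": 0,"tz": 0,"rx": 0,"ry": 0,"rz": 0,"gripper": 1}]'

```text
time_s: 11.45
ee_pos: [629.7, 50.2, 105.8]
ee_rot: [180.0, -0.0, 172.8]
force: [-2.2, 3.7, -8.9]
gripper_width: 11.8
gripper_force: 45.0
```

```bash
python3 st.py
```

```text
11.45 pos [629.69  50.18 105.78] rot [ 1.7999e+02 -3.0000e-02  1.7275e+02] F [-2.22  3.74 -8.88] T [ 1.253  0.391 -0.01 ] w 11.83 45.0 q6 -79.3
```

send_rows --motion '[{"tx": 0,"ty": 0,"tz": -0.001,"rx": 0,"ry": 0,"rz": 0,"gripper": 1},{"tx": 0,"ty": 0,"tz": 0,"rx": 0,"ry": 0,"rz": 0.15,"gripper": 1},{"tx": 0,"ty": 0,"tz": 0,"rx": 0,"ry": 0,"rz": 0.15,"gripper": 1},{"tx": 0,"ty": 0,"tz": 0,"rx": 0,"ry": 0,"rz": 0.15,"gripper": 1},{"tx": 0,"ty": 0,"tz": 0,"rx": 0,"ry": 0,"rz": 0.15,"gripper": 1}]'

```text
time_s: 12.08
ee_pos: [629.7, 50.4, 106.2]
ee_rot: [180.0, -0.0, 154.6]
force: [-0.9, 5.1, -8.3]
gripper_width: 11.7
gripper_force: 45.0
```

```bash
python3 st.py
```

```text
12.075 pos [629.69  50.36 106.16] rot [ 1.7999e+02 -4.0000e-02  1.5460e+02] F [-0.9   5.1  -8.26] T [ 1.34   0.346 -0.008] w 11.74 45.0 q6 -61.1
```

send_rows --motion '[{"tx": 0,"ty": 0.001,"tz": -0.0006,"rx": 0,"ry": 0,"rz": 0.15,"gripper": 1},{"tx": 0,"ty": 0,"tz": -0.0003,"rx": 0,"ry": 0,"rz": 0.15,"gripper": 1},{"tx": 0,"ty": 0,"tz": -0.0003,"rx": 0,"ry": 0,"rz": 0.15,"gripper": 1},{"tx": 0,"ty": 0,"tz": -0.0003,"rx": 0,"ry": 0,"rz": 0.15,"gripper": 1},{"tx": 0,"ty": 0,"tz": -0.0003,"rx": 0,"ry": 0,"rz": 0.15,"gripper": 1}]'

```text
time_s: 12.7
ee_pos: [629.8, 50.6, 107.0]
ee_rot: [-180.0, -0.0, 132.1]
force: [-2.2, 4.9, -8.4]
gripper_width: 11.6
gripper_force: 45.0
```

```bash
python3 st.py
```

```text
12.7 pos [629.82  50.65 106.98] rot [-1.7997e+02 -4.0000e-02  1.3210e+02] F [-2.17  4.94 -8.42] T [1.234 0.406 0.034] w 11.63 45.0 q6 -38.6
```

send_rows --motion '[{"tx": 0.001,"ty": 0.0004,"tz": -0.0003,"rx": 0,"ry": 0,"rz": 0.15,"gripper": 1},{"tx": 0,"ty": 0,"tz": -0.0003,"rx": 0,"ry": 0,"rz": 0.15,"gripper": 1},{"tx": 0,"ty": 0,"tz": -0.0003,"rx": 0,"ry": 0,"rz": 0.15,"gripper": 1},{"tx": 0,"ty": 0,"tz": -0.0003,"rx": 0,"ry": 0,"rz": 0.15,"gripper": 1},{"tx": 0,"ty": 0,"tz": -0.0003,"rx": 0,"ry": 0,"rz": 0.15,"gripper": 1},{"tx": 0,"ty": 0,"tz": -0.0003,"rx": 0,"ry": 0,"rz": 0.15,"gripper": 1}]'

```text
time_s: 13.45
ee_pos: [630.0, 50.9, 107.9]
ee_rot: [-180.0, 0.0, 105.1]
force: [-0.8, 4.4, -9.5]
gripper_width: 11.7
gripper_force: 45.0
```

```bash
python3 st.py
```

```text
13.45 pos [630.    50.9  107.95] rot [-1.8000e+02  1.0000e-02  1.0511e+02] F [-0.76  4.43 -9.52] T [ 1.086  0.24  -0.015] w 11.75 45.0 q6 -11.5
```

send_rows --motion '[{"tx": 0.0008,"ty": 0,"tz": -0.0003,"rx": 0,"ry": 0,"rz": 0.15,"gripper": 1},{"tx": 0,"ty": 0,"tz": -0.0003,"rx": 0,"ry": 0,"rz": 0.15,"gripper": 1},{"tx": 0,"ty": 0,"tz": -0.0003,"rx": 0,"ry": 0,"rz": 0.15,"gripper": 1},{"tx": 0,"ty": 0,"tz": -0.0002,"rx": 0,"ry": 0,"rz": 0.15,"gripper": 1},{"tx": 0,"ty": 0,"tz": 0,"rx": 0,"ry": 0,"rz": 0.15,"gripper": 1}]'

```text
time_s: 14.08
ee_pos: [630.3, 51.1, 109.0]
ee_rot: [179.9, 0.0, 82.6]
force: [-0.4, 3.0, -7.0]
gripper_width: 12.1
gripper_force: 45.0
```

```bash
python3 st.py
```

```text
14.075 pos [630.28  51.05 108.95] rot [1.7994e+02 3.0000e-02 8.2620e+01] F [-0.4   3.02 -7.04] T [0.85  0.353 0.029] w 12.06 45.0 q6 11.0
```

send_rows --motion '[{"tx": 0,"ty": 0,"tz": 0,"rx": 0,"ry": 0,"rz": 0.1,"gripper": 1},{"tx": 0,"ty": 0,"tz": 0,"rx": 0,"ry": 0,"rz": 0.1,"gripper": 1}]'

```text
time_s: 14.32
ee_pos: [630.3, 51.0, 109.2]
ee_rot: [179.9, 0.0, 76.7]
force: [-1.1, 4.2, -6.2]
gripper_width: 11.3
gripper_force: 45.0
```

```bash
python3 st.py
```

```text
14.325 pos [630.27  51.04 109.22] rot [1.7993e+02 2.0000e-02 7.6670e+01] F [-1.13  4.21 -6.19] T [0.887 0.428 0.   ] w 11.34 45.0 q6 17.0
```

send_rows --motion '[{"tx": 0,"ty": 0,"tz": 0,"rx": 0,"ry": 0,"rz": 0.1,"gripper": 1},{"tx": 0,"ty": 0,"tz": 0,"rx": 0,"ry": 0,"rz": 0.1,"gripper": 1},{"tx": 0,"ty": 0,"tz": 0,"rx": 0,"ry": 0,"rz": 0,"gripper": 1}]'

```text
time_s: 14.7
ee_pos: [630.3, 51.0, 109.2]
ee_rot: [179.9, 0.0, 70.8]
force: [-1.4, 2.6, -7.1]
gripper_width: 12.1
gripper_force: 45.0
```

```bash
python3 st.py
```

```text
14.7 pos [630.28  51.05 109.17] rot [1.7992e+02 1.0000e-02 7.0800e+01] F [-1.39  2.56 -7.13] T [0.819 0.327 0.005] w 12.07 45.0 q6 22.8
```

send_rows --motion '[{"tx": 0,"ty": 0,"tz": 0,"rx": 0,"ry": 0,"rz": 0.1,"gripper": 1},{"tx": 0,"ty": 0,"tz": 0,"rx": 0,"ry": 0,"rz": 0,"gripper": 1}]'

```text
time_s: 14.95
ee_pos: [630.3, 51.1, 109.1]
ee_rot: [179.9, 0.0, 67.8]
force: [-0.8, 2.6, -6.3]
gripper_width: 11.5
gripper_force: 45.0
```

```bash
python3 st.py
```

```text
14.95 pos [630.27  51.07 109.09] rot [1.7993e+02 1.0000e-02 6.7830e+01] F [-0.78  2.56 -6.26] T [0.639 0.303 0.051] w 11.51 45.0 q6 25.8
```

send_rows --motion '[{"tx": 0,"ty": 0,"tz": 0,"rx": 0,"ry": 0,"rz": 0.1,"gripper": 1},{"tx": 0,"ty": 0,"tz": 0,"rx": 0,"ry": 0,"rz": 0,"gripper": 1}]'

```text
time_s: 15.2
ee_pos: [630.3, 51.1, 109.1]
ee_rot: [179.9, 0.0, 64.9]
force: [-1.0, 0.9, -5.1]
gripper_width: 12.2
gripper_force: 45.0
```

```bash
python3 st.py
```

```text
15.2 pos [630.31  51.07 109.08] rot [179.92   0.    64.85] F [-0.98  0.91 -5.06] T [0.578 0.243 0.023] w 12.16 45.0 q6 28.8
```

send_rows --motion '[{"tx": 0,"ty": 0,"tz": 0,"rx": 0,"ry": 0,"rz": 0.1,"gripper": 1},{"tx": 0,"ty": 0,"tz": 0,"rx": 0,"ry": 0,"rz": 0,"gripper": 1}]'

```text
time_s: 15.45
ee_pos: [630.3, 51.1, 109.0]
ee_rot: [179.9, -0.0, 61.9]
force: [-0.5, 2.0, -5.2]
gripper_width: 11.6
gripper_force: 45.0
```

```bash
python3 st.py
```

```text
15.45 pos [630.31  51.08 109.04] rot [179.92  -0.    61.86] F [-0.54  2.03 -5.19] T [ 0.517  0.22  -0.06 ] w 11.64 45.0 q6 31.8
```

send_rows --motion '[{"tx": 0,"ty": 0,"tz": 0,"rx": 0,"ry": 0,"rz": 0.1,"gripper": 1},{"tx": 0,"ty": 0,"tz": 0,"rx": 0,"ry": 0,"rz": 0,"gripper": 1}]'

```text
time_s: 15.7
ee_pos: [630.4, 51.1, 109.1]
ee_rot: [179.9, -0.0, 58.9]
force: [-0.3, 1.9, -5.5]
gripper_width: 11.9
gripper_force: 45.0
```

```bash
python3 st.py
```

```text
15.7 pos [630.39  51.08 109.05] rot [ 1.7992e+02 -1.0000e-02  5.8870e+01] F [-0.3   1.87 -5.47] T [0.457 0.117 0.019] w 11.85 45.0 q6 34.8
```

send_rows --motion '[{"tx": 0,"ty": 0,"tz": 0,"rx": 0,"ry": 0,"rz": 0.1,"gripper": 1},{"tx": 0,"ty": 0,"tz": 0,"rx": 0,"ry": 0,"rz": 0,"gripper": 1}]'

```text
time_s: 15.95
ee_pos: [630.6, 50.9, 109.1]
ee_rot: [179.9, -0.0, 55.9]
force: [1.2, 0.3, -4.8]
gripper_width: 12.1
gripper_force: 45.0
```

```bash
python3 st.py
```

```text
15.95 pos [630.59  50.94 109.06] rot [ 1.7989e+02 -2.0000e-02  5.5890e+01] F [ 1.22  0.35 -4.8 ] T [0.297 0.072 0.089] w 12.09 45.0 q6 37.7
```

send_rows --motion '[{"tx": 0,"ty": 0,"tz": 0,"rx": 0,"ry": 0,"rz": 0.1,"gripper": 1},{"tx": 0,"ty": 0,"tz": 0,"rx": 0,"ry": 0,"rz": 0,"gripper": 1}]'

```text
time_s: 16.2
ee_pos: [630.9, 50.7, 109.1]
ee_rot: [179.9, -0.0, 52.9]
force: [3.1, -2.3, -4.8]
gripper_width: 11.1
gripper_force: 45.1
```

```bash
python3 st.py
```

```text
16.2 pos [630.88  50.69 109.07] rot [ 1.7986e+02 -3.0000e-02  5.2900e+01] F [ 3.08 -2.34 -4.82] T [ 0.205 -0.112  0.228] w 11.08 45.1 q6 40.7
```

send_rows --motion '[{"tx": 0,"ty": 0,"tz": 0,"rx": 0,"ry": 0,"rz": 0.1,"gripper": 1},{"tx": 0,"ty": 0,"tz": 0,"rx": 0,"ry": 0,"rz": 0,"gripper": 1}]'

```text
time_s: 16.45
ee_pos: [631.3, 50.3, 109.1]
ee_rot: [179.8, -0.0, 49.9]
force: [4.3, -2.7, -5.3]
gripper_width: 11.8
gripper_force: 45.1
```

```bash
python3 st.py
```

```text
16.45 pos [631.26  50.33 109.08] rot [ 1.798e+02 -4.000e-02  4.991e+01] F [ 4.25 -2.72 -5.33] T [ 0.195 -0.109  0.331] w 11.8 45.1 q6 43.7
```

send_rows --motion '[{"tx": 0,"ty": 0,"tz": 0.001,"rx": 0,"ry": 0,"rz": -0.1,"gripper": 1},{"tx": 0,"ty": 0,"tz": 0,"rx": 0,"ry": 0,"rz": -0.05,"gripper": 1},{"tx": 0,"ty": 0,"tz": 0,"rx": 0,"ry": 0,"rz": 0,"gripper": 1}]'

```text
time_s: 16.82
ee_pos: [630.7, 50.9, 108.9]
ee_rot: [179.9, -0.0, 54.3]
force: [2.5, -2.6, -0.6]
gripper_width: 12.0
gripper_force: 45.0
```

```bash
python3 st.py
```

```text
16.825 pos [630.67  50.92 108.93] rot [ 1.7987e+02 -3.0000e-02  5.4300e+01] F [ 2.45 -2.63 -0.59] T [-0.084 -0.055  0.191] w 11.96 45.0 q6 39.3
```

send_rows --motion '[{"tx": 0,"ty": 0,"tz": 0,"rx": 0,"ry": 0,"rz": 0,"gripper": 0.5},{"tx": 0,"ty": 0,"tz": 0,"rx": 0,"ry": 0,"rz": 0,"gripper": 0.2},{"tx": 0,"ty": 0,"tz": 0,"rx": 0,"ry": 0,"rz": 0,"gripper": 0.2},{"tx": 0,"ty": 0,"tz": 0,"rx": 0,"ry": 0,"rz": 0,"gripper": 0.2},{"tx": 0,"ty": 0,"tz": -0.05,"rx": 0,"ry": 0,"rz": 0,"gripper": 0.2},{"tx": 0,"ty": 0,"tz": -0.08,"rx": 0,"ry": 0,"rz": 0,"gripper": 0.2},{"tx": 0,"ty": 0,"tz": -0.08,"rx": 0,"ry": 0,"rz": 0,"gripper": 0.2},{"tx": 0,"ty": 0,"tz": 0,"rx": 0,"ry": 0,"rz": 0,"gripper": 0.2}]'

```text
time_s: 17.82
ee_pos: [631.8, 51.6, 217.1]
ee_rot: [179.7, -0.3, 54.3]
force: [0.8, 0.6, -0.5]
gripper_width: 36.9
gripper_force: 0.0
```

```bash
python3 st.py; python3 - <<'E'
from h import *
import pickle
a=cam('scene');b=cam('side');pickle.dump((a,b),open('ab.pkl','wb'))
x=cv2.resize(a['img'][195:315,260:360],(400,480),interpolation=2);y=cv2.resize(b['img'][215:335,230:330],(400,480),interpolation=2)
cv2.imwrite('pics/chk.png',np.hstack([x,y])[:,:,::-1])
E
```

```text
17.825 pos [631.77  51.57 217.11] rot [179.65  -0.28  54.26] F [ 0.84  0.57 -0.55] T [ 0.002 -0.011 -0.037] w 36.94 0.0 q6 39.4
```

View pics/chk.png

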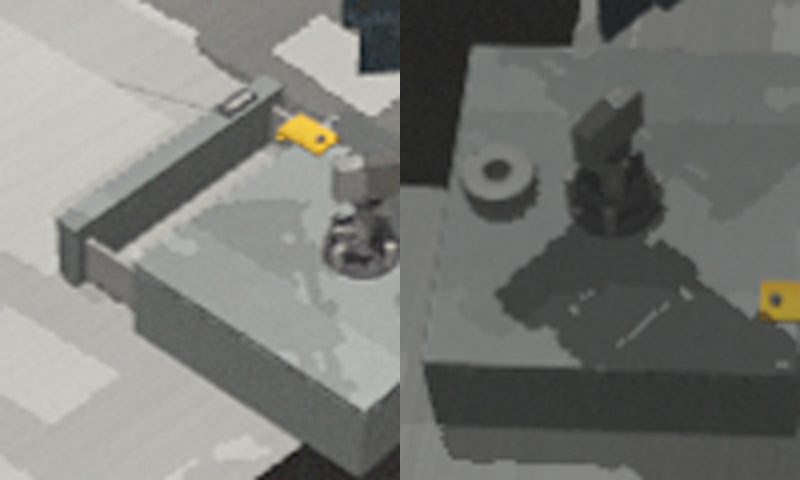

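The check picture shows the bar standing clear of the collar with the shaft visible at (605,185), so the screw stays up. The gauge is still where it was. Next I'll push the drawer.

send_rows --motion '[{"tx": -0.056,"ty": -0.0664,"tz": 0,"rx": 0,"ry": 0,"rz": 0,"gripper": 1},{"tx": -0.056,"ty": -0.0664,"tz": 0,"rx": 0,"ry": 0,"rz": 0,"gripper": 1},{"tx": -0.056,"ty": -0.0664,"tz": 0,"rx": 0,"ry": 0,"rz": 0,"gripper": 1},{"tx": -0.056,"ty": -0.0664,"tz": 0,"rx": 0,"ry": 0,"rz": 0,"gripper": 1},{"tx": -0.056,"ty": -0.0664,"tz": 0,"rx": 0,"ry": 0,"rz": 0,"gripper": 1},{"tx": 0,"ty": 0,"tz": 0,"rx": 0,"ry": 0,"rz": -0.332,"gripper": 1},{"tx": 0,"ty": 0,"tz": 0,"rx": 0,"ry": 0,"rz": -0.332,"gripper": 1},{"tx": 0,"ty": 0,"tz": 0,"rx": 0,"ry": 0,"rz": -0.332,"gripper": 1},{"tx": 0,"ty": 0,"tz": 0,"rx": 0,"ry": 0,"rz": -0.332,"gripper": 1},{"tx": 0,"ty": 0,"tz": 0,"rx": 0,"ry": 0,"rz": -0.332,"gripper": 1},{"tx": 0,"ty": 0,"tz": 0,"rx": 0,"ry": 0,"rz": -0.332,"gripper": 1},{"tx": 0,"ty": 0,"tz": 0,"rx": 0,"ry": 0,"rz": -0.332,"gripper": 1}]' --grip_force 10

```text
time_s: 19.42
ee_pos: [412.2, 34.7, 211.5]
ee_rot: [-179.8, -0.1, 124.3]
force: [0.2, -0.6, -0.6]
gripper_width: 0.6
gripper_force: 0.0
```

send_rows --motion '[{"tx": 0,"ty": 0,"tz": 0,"rx": 0,"ry": 0,"rz": -0.332,"gripper": 1},{"tx": 0,"ty": 0,"tz": 0,"rx": 0,"ry": 0,"rz": -0.332,"gripper": 1},{"tx": 0,"ty": 0,"tz": 0,"rx": 0,"ry": 0,"rz": -0.332,"gripper": 1},{"tx": 0,"ty": 0,"tz": 0,"rx": 0,"ry": 0,"rz": -0.332,"gripper": 1},{"tx": 0,"ty": 0,"tz": 0,"rx": 0,"ry": 0,"rz": -0.332,"gripper": 1},{"tx": 0,"ty": 0,"tz": 0,"rx": 0,"ry": 0,"rz": -0.332,"gripper": 1},{"tx": 0,"ty": 0,"tz": 0,"rx": 0,"ry": 0,"rz": 0,"gripper": 1},{"tx": 0,"ty": 0,"tz": 0,"rx": 0,"ry": 0,"rz": 0,"gripper": 1}]'

```text
time_s: 20.42
ee_pos: [412.8, 34.7, 212.4]
ee_rot: [-180.0, -0.1, -176.4]
force: [-0.0, 0.4, 0.0]
gripper_width: 1.0
gripper_force: 0.0
```

```bash
python3 st.py
```

```text
20.425 pos [412.81  34.7  212.41] rot [-1.8000e+02 -1.0000e-01 -1.7641e+02] F [-0.    0.41  0.03] T [ 0.122 -0.192 -0.032] w 1.02 0.0 q6 -90.4
```

send_rows --motion '[{"tx": 0,"ty": 0,"tz": 0.06,"rx": 0,"ry": 0,"rz": 0,"gripper": 1},{"tx": 0,"ty": 0,"tz": 0.08,"rx": 0,"ry": 0,"rz": 0,"gripper": 1},{"tx": 0,"ty": 0,"tz": 0.08,"rx": 0,"ry": 0,"rz": 0,"gripper": 1},{"tx": 0,"ty": 0,"tz": 0.08,"rx": 0,"ry": 0,"rz": 0,"gripper": 1},{"tx": 0,"ty": 0,"tz": 0.06,"rx": 0,"ry": 0,"rz": 0,"gripper": 1},{"tx": -0.02,"ty": 0,"tz": 0,"rx": 0,"ry": 0,"rz": 0,"gripper": 1},{"tx": -0.02,"ty": 0,"tz": 0,"rx": 0,"ry": 0,"rz": 0,"gripper": 1},{"tx": -0.02,"ty": 0,"tz": 0,"rx": 0,"ry": 0,"rz": 0,"gripper": 1},{"tx": 0,"ty": 0,"tz": 0,"rx": 0,"ry": 0,"rz": 0,"gripper": 1}]'

```text
time_s: 21.55
ee_pos: [445.2, 36.8, 34.2]
ee_rot: [-180.0, 0.2, -176.3]
force: [-0.6, -0.0, -0.3]
gripper_width: 0.2
gripper_force: 0.0
```

send_rows --motion '[{"tx": -0.01,"ty": 0,"tz": 0,"rx": 0,"ry": 0,"rz": 0,"gripper": 1},{"tx": -0.01,"ty": 0,"tz": 0,"rx": 0,"ry": 0,"rz": 0,"gripper": 1},{"tx": -0.01,"ty": 0,"tz": 0,"rx": 0,"ry": 0,"rz": 0,"gripper": 1},{"tx": -0.01,"ty": 0,"tz": 0,"rx": 0,"ry": 0,"rz": 0,"gripper": 1},{"tx": -0.01,"ty": 0,"tz": 0,"rx": 0,"ry": 0,"rz": 0,"gripper": 1}]'

```text
time_s: 22.18
ee_pos: [468.4, 38.3, 33.1]
ee_rot: [-180.0, -0.0, -176.3]
force: [-2.1, 0.1, 2.1]
gripper_width: 0.4
gripper_force: 0.8
```

send_rows --motion '[{"tx": -0.01,"ty": 0,"tz": 0,"rx": 0,"ry": 0,"rz": 0,"gripper": 1},{"tx": -0.01,"ty": 0,"tz": 0,"rx": 0,"ry": 0,"rz": 0,"gripper": 1}]'

```text
time_s: 22.42
ee_pos: [478.5, 39.0, 33.2]
ee_rot: [-180.0, -0.0, -176.3]
force: [-1.3, -0.0, 0.4]
gripper_width: 0.6
gripper_force: 0.8
```

send_rows --motion '[{"tx": -0.008,"ty": 0,"tz": 0,"rx": 0,"ry": 0,"rz": 0,"gripper": 1},{"tx": -0.008,"ty": 0,"tz": 0,"rx": 0,"ry": 0,"rz": 0,"gripper": 1},{"tx": -0.008,"ty": 0,"tz": 0,"rx": 0,"ry": 0,"rz": 0,"gripper": 1}]'

```text
time_s: 22.8
ee_pos: [489.7, 39.7, 33.1]
ee_rot: [-180.0, -0.1, -176.3]
force: [-6.7, 0.3, 5.8]
gripper_width: 0.6
gripper_force: 3.9
```

send_rows --motion '[{"tx": -0.005,"ty": 0,"tz": 0,"rx": 0,"ry": 0,"rz": 0,"gripper": 1},{"tx": -0.005,"ty": 0,"tz": 0,"rx": 0,"ry": 0,"rz": 0,"gripper": 1},{"tx": 0,"ty": 0,"tz": 0,"rx": 0,"ry": 0,"rz": 0,"gripper": 1}]'

```text
time_s: 23.18
ee_pos: [490.0, 39.7, 32.6]
ee_rot: [-180.0, -0.6, -176.3]
force: [-11.6, -1.2, 7.5]
gripper_width: 0.6
gripper_force: 5.7
```

send_rows --motion '[{"tx": -0.004,"ty": 0,"tz": 0,"rx": 0,"ry": 0,"rz": 0,"gripper": 1},{"tx": 0,"ty": 0,"tz": 0,"rx": 0,"ry": 0,"rz": 0,"gripper": 1}]'

```text
time_s: 23.42
ee_pos: [495.0, 40.0, 32.6]
ee_rot: [-180.0, -0.2, -176.3]
force: [-1.5, 0.0, -3.3]
gripper_width: 0.3
gripper_force: 1.2
```

send_rows --motion '[{"tx": -0.005,"ty": 0,"tz": 0,"rx": 0,"ry": 0,"rz": 0,"gripper": 1},{"tx": 0,"ty": 0,"tz": 0,"rx": 0,"ry": 0,"rz": 0,"gripper": 1}]'

```text
time_s: 23.68
ee_pos: [499.9, 40.3, 33.0]
ee_rot: [-180.0, -0.0, -176.3]
force: [-1.7, 0.2, -2.3]
gripper_width: 0.6
gripper_force: 1.1
```

```bash
python3 st.py; python3 - <<'E'
from h import *
a=cam('scene');b=cam('side')
save(a,'fs');save(b,'fd')
x=cv2.resize(a['img'][195:315,260:360],(400,480),interpolation=2);y=cv2.resize(b['img'][215:335,290:390],(400,480),interpolation=2)
cv2.imwrite('pics/chk2.png',np.hstack([x,y])[:,:,::-1])
E
```

```text
23.675 pos [499.92  40.31  32.97] rot [-1.7999e+02 -1.0000e-02 -1.7627e+02] F [-1.72  0.22 -2.33] T [ 0.034  0.262 -0.046] w 0.65 1.1 q6 -90.4
```

View pics/chk2.png

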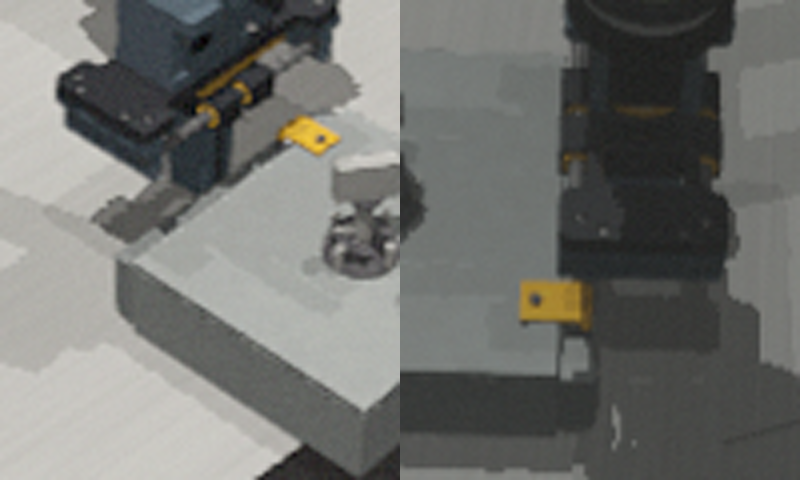

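The drawer is now nearly home, with its front under the catch at about (575,330). I'll keep pushing gently.

send_rows --motion '[{"tx": -0.004,"ty": 0,"tz": 0,"rx": 0,"ry": 0,"rz": 0,"gripper": 1},{"tx": 0,"ty": 0,"tz": 0,"rx": 0,"ry": 0,"rz": 0,"gripper": 1}]'

```text
time_s: 24.02
ee_pos: [499.9, 40.3, 33.1]
ee_rot: [-180.0, -0.2, -176.3]
force: [-6.9, -0.8, 1.8]
gripper_width: 0.4
gripper_force: 3.2
```

send_rows --motion '[{"tx": -0.003,"ty": 0,"tz": 0,"rx": 0,"ry": 0,"rz": 0,"gripper": 1},{"tx": 0,"ty": 0,"tz": 0,"rx": 0,"ry": 0,"rz": 0,"gripper": 1}]'

```text
time_s: 24.28
ee_pos: [499.9, 40.3, 33.2]
ee_rot: [-180.0, -0.4, -176.3]
force: [-8.9, -1.5, 6.3]
gripper_width: 0.5
gripper_force: 4.8
```

send_rows --motion '[{"tx": -0.005,"ty": 0,"tz": 0,"rx": 0,"ry": 0,"rz": 0,"gripper": 1},{"tx": 0,"ty": 0,"tz": 0,"rx": 0,"ry": 0,"rz": 0,"gripper": 1}]'

```text
time_s: 24.52
ee_pos: [499.9, 40.3, 33.0]
ee_rot: [-180.0, -0.7, -176.3]
force: [-14.4, -1.8, 10.7]
gripper_width: 0.5
gripper_force: 7.3
```

send_rows --motion '[{"tx": -0.005,"ty": 0,"tz": 0,"rx": 0,"ry": 0,"rz": 0,"gripper": 1},{"tx": 0,"ty": 0,"tz": 0,"rx": 0,"ry": 0,"rz": 0,"gripper": 1}]'

```text
time_s: 24.78
ee_pos: [499.9, 40.4, 32.9]
ee_rot: [-180.0, -1.0, -176.3]
force: [-19.7, -2.0, 15.2]
gripper_width: 0.7
gripper_force: 9.8
```

send_rows --motion '[{"tx": -0.004,"ty": 0,"tz": 0,"rx": 0,"ry": 0,"rz": 0,"gripper": 1},{"tx": 0,"ty": 0,"tz": 0,"rx": 0,"ry": 0,"rz": 0,"gripper": 1}]'

```text
time_s: 25.02
ee_pos: [499.9, 40.3, 32.8]
ee_rot: [-180.0, -1.2, -176.3]
force: [-22.7, -1.1, 19.9]
gripper_width: 0.3
gripper_force: 11.8
```

send_rows --motion '[{"tx": 0.02,"ty": 0,"tz": 0,"rx": 0,"ry": 0,"rz": 0,"gripper": 1},{"tx": 0.03,"ty": 0,"tz": 0,"rx": 0,"ry": 0,"rz": 0,"gripper": 1},{"tx": 0.08,"ty": 0,"tz": 0,"rx": 0,"ry": 0,"rz": 0,"gripper": 1},{"tx": 0.1,"ty": 0,"tz": -0.05,"rx": 0,"ry": 0,"rz": 0,"gripper": 1},{"tx": 0.08,"ty": 0,"tz": -0.08,"rx": 0,"ry": 0,"rz": 0,"gripper": 1},{"tx": 0,"ty": 0,"tz": -0.1,"rx": 0,"ry": 0,"rz": 0,"gripper": 1},{"tx": 0,"ty": 0,"tz": -0.1,"rx": 0,"ry": 0,"rz": 0,"gripper": 1},{"tx": 0,"ty": 0,"tz": 0,"rx": 0,"ry": 0,"rz": 0,"gripper": 1},{"tx": 0,"ty": 0,"tz": 0,"rx": 0,"ry": 0,"rz": 0,"gripper": 1}]'

```text
time_s: 26.15
ee_pos: [355.4, 30.9, 197.9]
ee_rot: [-180.0, 0.1, -176.3]
force: [-0.5, 0.0, 0.4]
gripper_width: 0.2
gripper_force: 0.0
```

```bash
python3 st.py; python3 - <<'E'
from h import *
a=cam('scene');b=cam('side')
x=cv2.resize(a['img'][195:315,270:370],(400,480),interpolation=2);y=cv2.resize(b['img'][215:335,260:360],(400,480),interpolation=2)
cv2.imwrite('pics/chk3.png',np.hstack([x,y])[:,:,::-1])
c=np.array([630.7,50,0]);r=R.from_euler('z',4,degrees=True)
for X in(-102,-107,-110,-115,-122): print(X,(( proj(a,c+r.apply([X,-98,52]))-[270,195])*4).round(),((proj(b,c+r.apply([X,98,52]))-[260,215])*4+[400,0]).round())
E
```

```text
26.15 pos [355.35  30.94 197.93] rot [-1.7999e+02  5.0000e-02 -1.7627e+02] F [-0.54  0.02  0.44] T [ 0.12  -0.101 -0.038] w 0.2 0.0 q6 -90.6
-102 [[ 83. 262.]] [[693. 382.]]
-107 [[ 77. 258.]] [[704. 382.]]
-110 [[ 73. 256.]] [[710. 382.]]
-115 [[ 67. 252.]] [[720. 382.]]
-122 [[ 59. 247.]] [[735. 383.]]
```

View pics/chk3.png

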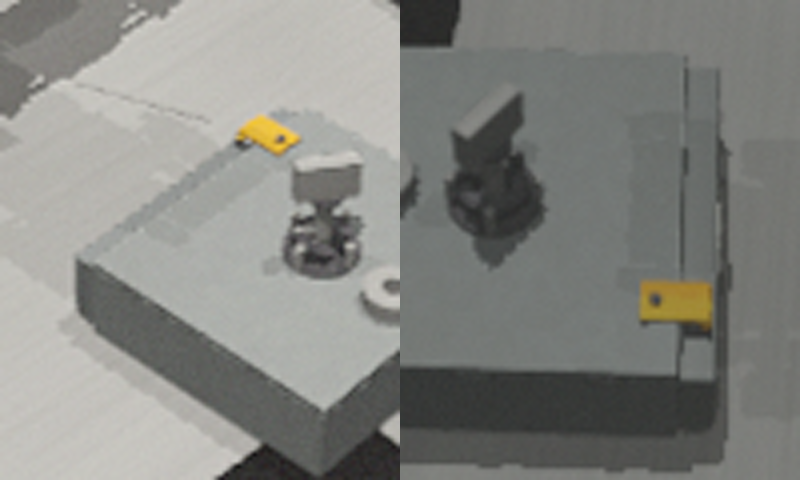

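The drawer front sits flush against the cabinet under the catch at (690,300). The screw is still raised, the gauge hasn't moved, and the robot is clear of everything. I'll hand it in.

```bash
python3 -c "
from workcell import env
print(env.job_done())"
```

```text
the job is handed in; nothing more can be done
None
```

The job is handed in at about 26 s. The screw is on its thread at the stop and stays up by itself, and the drawer is home under the catch, judging by the last picture and firm resistance at 23 N. I did not touch the gauge, bolts or cup; no score was shown.

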